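# Reset the depth stop of a tube gauge

### The arm

A 6-joint arm with a two-finger parallel gripper is mounted at the origin on a cart in front of the work surface, level with it; the furniture and walls round the work are solid. World frame = base frame: x ahead of the robot, y to its left, z up, the work surface at z = 0. Lengths are in m, angles in rad, forces in N, time in s.
With the tool pointing down it reaches from about 0.4 to 0.925 m from the base axis. Payload 3.4 kg.
Tool frame: the origin (TCP) lies at the very end of the fingers, on their centre line; the grasp point (between the pads) lies 19 mm behind it; z points along the fingers, y is the line along which they close (so a half turn about z gives the same grasp; the last joint's range is limited). The gripper opens to 85 mm and grips with 20 to 120 N. Pads are 22 mm wide; open, the fingers measure 114 mm over their backs; the gripper's body (76 mm by 85 mm) begins 54 mm behind the grasp point. The pads swing forward as they close: fully open they stand 13 mm farther back than shut.
Start: joints at [-1.198, 0.307, 1.506, -0, 1.328, -0.073], TCP at [0.248, -0.519, 0.231] pointing down, gripper open.
Joint ranges: [-3.12, 3.12], [-1.05, 2.28], [0.14, 2.33], [-1.42, 4.57], [0.1, 2.73], [-2.68, 2.68]. Speed limits (rad/s): [2.57, 2.57, 3.14, 3.14, 3.14, 3.14].

### API

Orientations are given as a rotation vector (axis times angle).
In Python, from bench import sensors, camera, camera_params, bot gives the robot as it stands.
- The arm moves only by the tool drive_tool, never from a script. Its arguments are lists of equal length, an entry for each row: "gripper": the finger opening in mm, from 0 to 85.4; "linear": the shift along the tool's x, y, z in mm, a list of three; "twist": the turn, a rotation vector about the tool's x, y, z in rad, a list of three. In form: {"gripper": [gripper, ...], "linear": [[tx, ty, tz], ...], "twist": [[wx, wy, wz], ...]}. A call has 1 to 12 rows; each row shifts and turns the commanded pose from where the row before left it, along the tool's axes as they then stand; what a row does not reach is not made up. A row lasts 1/10 s, in which the tool goes at most 50 mm and 8.59 degrees, less where a joint would pass 70% of its speed; a pose out of reach is approached as far as the arm can. A call is refused whole if a number of a shift passes 50 or a number of a turn 0.15, either way. A call with a gripper value outside its range is refused whole. The fingers move at their own pace and stop on an object; "grip_force" is the grip in N (left out, the last holds). Time passes only in rows, so rows that do not move let the fingers close. It gives the time, the measured TCP pose, the force, the opening and the grip force at its end, in the units of the state.
- sensors.observe(): the state, without advancing time (a new reading comes with each control period).
- camera(name): name is "side" or "top"; returns the picture (400x640x3 uint8, red, green, blue); there is no depth.
- camera_params(name): a dict with "fx", "fy", "cx", "cy" (pixels), "eye" and "attitude" of the camera in the world. Camera axes: x right, y up, looking along -z (the intrinsics and any distortion apply to the point x, -y, -z); pixel columns grow to the right and rows downward; lengths in m; the calibration is good to about 2 mm. A picture is of the moment at which its call begins. camera_params takes no time and is no camera call.
- bot.close_job(): hands the job in; it is judged then, once.
The state is a dict: "time_s": time; "qpos": joint angles; "joint_velocities": joint speeds; "joint_torque": joint torques, N m; "tcp_pos": TCP position; "tool_rot": TCP orientation; "contact_force": force on the tool from outside, world axes, zero at the start; "moment": the same for the moment, N m; "width": finger opening in m; "gripper_force": force on a finger pad.
Only numpy, scipy, OpenCV 4.12 (cv2) and the standard library are available. Lean on these libraries where they do the work, as an engineer would, in place of code of your own. Each camera call takes 0.05 s, during which the arm holds its last target. There are 200 camera calls.

### The job

Loosen the jam nut of the depth-stop stand by pushing its blue lever counter-clockwise (seen from above) well away from the brass stop post. Then push the red pointer of the stop screw round until it points at the green dot on the scale plate, not the white one. Finally push the blue lever back fully home so that the nut is tight again, with the pointer still on the green dot, without knocking over or shifting the pen cup, carton and beaker that stand close by.

Things in the scene. Friction and masses are not known exactly. Their poses are not given: they have to be found in the camera images.
- stand: Fixed depth-stop stand. Origin on the axis of nut and screw at desk height; z up; +x is the scale-plate side; may be yawed 0.9 rad. Grey base 180 x 200 x 12 mm (x -75 to 105). Round aluminium bridge deck, radius 40, top z 60 mm. Black scale plate behind: x 30 to 102, y -100 to 100, top z 74 mm. The screw's black cap, radius 16 mm, tops out at z 102 mm.
- jam_nut (a joint): Turn of jam nut and blue lever about the stand's axis, rad: 0 tight (hard stop), positive loosens, counter-clockwise from above, up to 1.1. In the stand's frame the lever points along 2.583 rad + this value (0 = +x). Friction 0.2 N m (3 N at 65 mm), stiffer (about 5 N) in the last 0.3 rad where it clamps the screw; stays where left. Below 0.12 is tight, above 0.7 well loosened.
- nut_lever_end (a point): Centre of the round end knob (18 mm, z 61 to 77 mm) of the blue lever, 85 mm off the axis, 69 mm above the desk. The lever is a level bar 12 mm wide, z 63 to 75 mm, from 15 to 85 mm off the axis; it sweeps on the side away from the scale plate. A brass post 33 mm off the axis stands at its tight end.
- stop_screw (a joint): Turn of the stop screw and red pointer about the stand's axis, rad, -1.4 to 1.4, counter-clockwise from above positive; equals the pointer's direction in the stand's frame (0 = +x). Clamped while the nut is tight; once the nut is loose it turns with 0.05 N m of friction (1 N at 45 mm) and stays where it is left.
- pointer_tip (a point): Tip of the red pointer, 62 mm off the axis, 91 mm above the desk. The pointer is a level bar 12 mm wide, z 84 to 98 mm, from 16 to 62 mm off the axis, with a white centre line on its top.
- pointer_axis (a point): Point on the screw's axis at the pointer's height (91 mm); its frame turns with the screw, x along the pointer, z up.
- green_dot: Green disc, 16 mm across and 4 mm high, fixed on the scale plate: the target. Origin: centre of its underside (74 mm above the desk), 70 to 92 mm from the stand's axis, to the left or to the right of the pointer. The pointer points at it when the pointer's centre line, prolonged, crosses the disc.
- white_dot: White disc of the same size on the other side of the scale plate: not the target.
- pen_cup: Loose dark-blue pen cup with pens, 41 x 42 mm, 145 mm high, about 150 to 180 mm from the stand's axis (beside the stand or before it; the three bystanders change places). Origin: centre of its underside.
- carton: Loose small off-white carton, 60 x 66 x 100 mm high, another bystander. Origin: centre of its underside.
- beaker: Loose white plastic beaker, 66 mm across, 73 mm high, another bystander. Origin: centre of its underside.

How it is judged:
On the way, in this order (a step that is already met when the one before it is completed fails the run):
1. the jam nut is well loosened (over 0.7 rad) (value of joint jam_nut above 0.7 rad), for 0.1 s.
2. with the nut still loose (over 0.3 rad), the pointer rests pointing at the green dot (y of green_dot in the frame of pointer_axis between -0.008 and 0.008 m and x of green_dot in the frame of pointer_axis above 0 m and value of joint jam_nut above 0.3 rad and velocity of joint stop_screw between -0.1 and 0.1 rad/s), for 0.2 s.
At the end, for the whole second after the job is handed in: The nut is tight again (jam_nut below 0.12 rad), the pointer's prolonged centre line passes within 8 mm of the green dot's centre, and pen cup, carton and beaker stand upright within 15 mm of where they were (y of green_dot in the frame of pointer_axis between -0.008 and 0.008 m and x of green_dot in the frame of pointer_axis above 0 m and value of joint jam_nut below 0.12 rad and distance of each of pen_cup, carton, beaker from where it was at the start of the episode below 0.015 m and angle between each of pen_cup, carton, beaker's own z axis and vertical below 0.2 rad); the robot touches nothing.
It fails at once if the pen cup is shifted by more than 25 mm or tipped (distance of pen_cup from where it was at the start of the episode above 0.025 m or angle between pen_cup's own z axis and vertical above 0.5 rad).
It fails at once if the carton is shifted by more than 25 mm or tipped (distance of carton from where it was at the start of the episode above 0.025 m or angle between carton's own z axis and vertical above 0.5 rad).
It fails at once if the beaker is shifted by more than 25 mm or tipped (distance of beaker from where it was at the start of the episode above 0.025 m or angle between beaker's own z axis and vertical above 0.5 rad).
It also fails if it takes over 64 s, if anything falls off the work surface, if the arm or the gripper's body presses on something with over 40 N, if the wrist force passes 120 N, or if a joint passes its speed limit or range.

## Working session

There is one attempt and no reset: what is moved stays moved. The work goes in short steps, Python scripts to look and compute and a tool call to move; the robot and the scene stay as the last step left them, time stands still between calls to the robot, and variables do not carry over. Pictures are saved under pics/ and viewed, at most 10 in all, crops included, and the job is handed in when it is done.

Besides the shell and the picture viewer there is one more tool, called by a JSON object that holds its "name" and its "arguments", one argument or row to a line. drive_tool: Moves the arm, as the interface text tells. Its arguments: {"type":"object","properties":{"gripper":{"type":"array"},"linear":{"type":"array"},"twist":{"type":"array"},"grip_force":{"type":"number"}},"required":["gripper","linear","twist"]}

```bash
mkdir -p pics
python3 - <<'E'
from bench import sensors, camera, camera_params
import cv2
for n in("top","side"):
    cv2.imwrite(f"pics/{n}0.png",cv2.cvtColor(camera(n),cv2.COLOR_RGB2BGR)); print(n,camera_params(n))
print(sensors.observe())
E
```

```text
top {'fx': 496.98895506406524, 'fy': 496.98895506406524, 'cx': 326.19697983522497, 'cy': 198.56085216300386, 'eye': array([0.44780329, 0.02512859, 1.03097318]), 'attitude': array([ 0.0780705 , -0.05661211, -1.5607873 ])}
side {'fx': 437.5689172033726, 'fy': 437.5689172033726, 'cx': 326.0363101707019, 'cy': 202.42167256096462, 'eye': array([0.07433615, 0.75618057, 0.39309759]), 'attitude': array([ 0.43489541, -1.51866484, -2.16404306])}
{'time_s': 0.1, 'qpos': array([-1.19851836e+00,  3.07518549e-01,  1.50755694e+00, -4.66319127e-06,
        1.32838949e+00, -7.34943430e-02]), 'joint_velocities': array([ 1.78862138e-03,  9.80462895e-05, -3.26814141e-03,  1.26565501e-03,
       -8.28972313e-04, -1.03394644e-04]), 'joint_torque': array([-3.48633203e-04, -4.58528388e+01, -2.52606225e+01, -2.60698307e-04,
        5.59834167e-03, -1.67566628e-05]), 'tcp_pos': array([ 0.24766369, -0.51823166,  0.23045613]), 'tool_rot': array([-3.06207534e+00, -6.94026896e-01,  4.44504374e-04]), 'contact_force': array([0.40066837, 0.11619859, 0.59953359]), 'moment': array([-0.00718849, -0.00452271, -0.02451872]), 'gripper_force': 0.0, 'width': 0.08573453736186414}
```

View pics/top0.png

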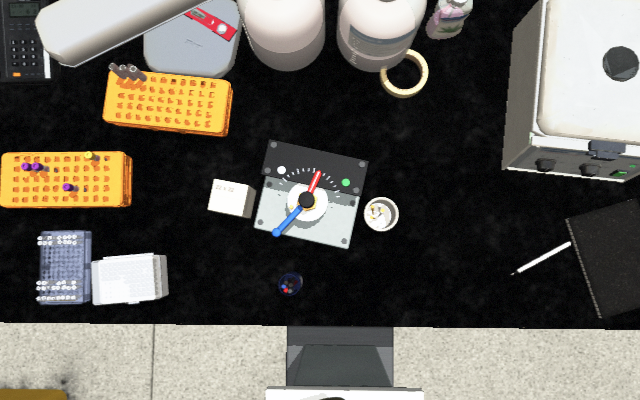

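View pics/side0.png

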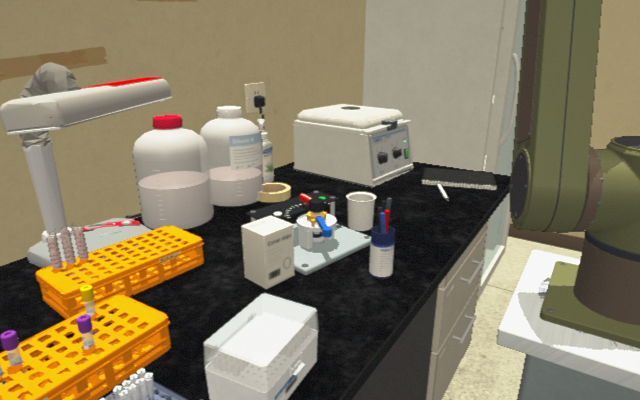

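The top view shows the stand: axis at about (306,200), lever knob (277,233), pointer tip (318,172), green dot (346,182), white dot (281,170). The carton is at (231,197), the beaker at (381,213) and the pen cup at (290,284). Next I'll take an enlarged crop.

```bash
cat > h.py <<'E'
import numpy as np, cv2
from scipy.spatial.transform import Rotation as R
from bench import sensors, camera, camera_params
def ray(n,u,v):
    p=camera_params(n); d=np.array([(u-p['cx'])/p['fx'],-(v-p['cy'])/p['fy'],-1.])
    return np.array(p['eye']),R.from_rotvec(p['attitude']).apply(d)
def at(n,u,v,z):
    e,d=ray(n,u,v); return (e+d*(z-e[2])/d[2])[:2]
def proj(n,P):
    p=camera_params(n); c=R.from_rotvec(p['attitude']).inv().apply(np.atleast_2d(P)-p['eye'])
    return np.c_[p['cx']+p['fx']*c[:,0]/-c[:,2],p['cy']-p['fy']*c[:,1]/-c[:,2]]
def crop(n,f,x0,y0,w,h,s):
    im=cv2.cvtColor(camera(n),cv2.COLOR_RGB2BGR)[y0:y0+h,x0:x0+w]
    cv2.imwrite(f,cv2.resize(im,None,fx=s,fy=s,interpolation=cv2.INTER_CUBIC))
E
python3 - <<'E'
from h import *
crop("top","pics/c1.png",205,135,200,150,4)
for k,u,v,z in [("axis",306,200,.102),("knob",277,233,.077),("tip",318,172,.098),("green",346,182,.078),("white",281,170,.078),("carton",231,197,.1),("beaker",381,213,.073),("cup",290,284,.1)]:
    print(k,at("top",u,v,z).round(4))
E
```

```text
axis [0.5247 0.0761]
knob [0.4628 0.1323]
tip [0.5784 0.0543]
green [0.5622 0.0007]
white [0.5845 0.1266]
carton [0.5293 0.2178]
beaker [ 0.5031 -0.0673]
cup [0.3683 0.1039]
```

View pics/c1.png

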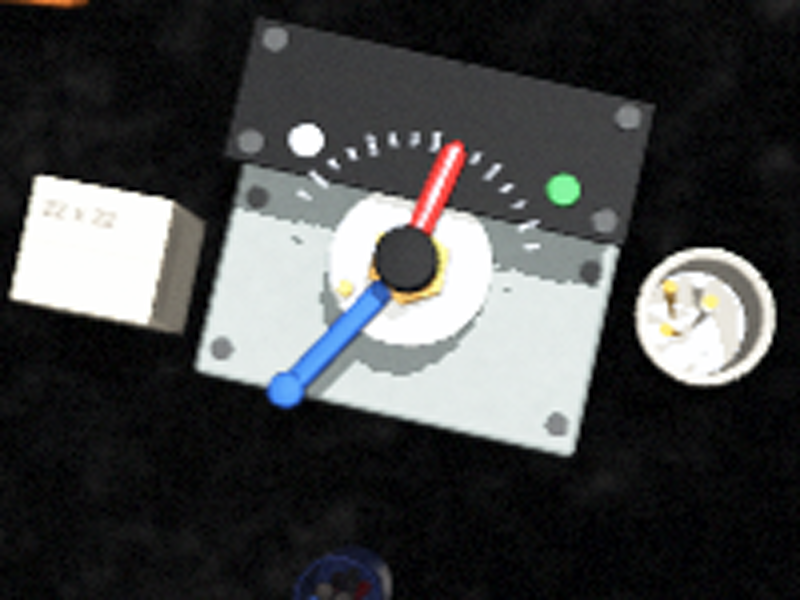

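The crop gives cap centre (406,258), knob (285,389), pointer tip (456,146), green dot (564,190) and brass post (345,289). I'll refine the frame from these and compute the pushing poses.

```bash
cat >> h.py <<'E'
C=lambda x,y,z:at("top",205+(x+.5)/4-.5,135+(y+.5)/4-.5,z)
ax=C(406,258,.102); kn=C(285,389,.077); gr=C(564,190,.078); tip=C(456,146,.098); base=C(410,258,.102)
an=lambda p:np.arctan2(*(p-ax)[::-1])
def fing(th,r,side,hx=11,hy=14.5,half=6,gap=0):
    # finger centre (mm) touching a bar at world angle th; side -1: CW side, +1: CCW side; tool yaw aligned with world
    u=np.array([np.cos(th),np.sin(th)]); n=side*np.array([-u[1],u[0]])
    return ax*1e3+r*u+n*(half+hx*abs(n[0])+hy*abs(n[1])+gap)
E
python3 - <<'E'
from h import *
print("ax",ax,"knob",kn,np.hypot(*(kn-ax)),an(kn),"green",gr,np.hypot(*(gr-ax)),an(gr),"tip",tip,np.hypot(*(tip-ax)),an(tip))
a,b=C(258,18,.074),C(652,103,.074);d=a-b;print("yaw plate",np.arctan2(d[1],d[0])-np.pi/2,np.hypot(*d))
t0=an(kn)
print("pre",fing(t0,68,-1,gap=15).round())
for j in(0,.3,.6,.95): print(j,fing(t0+j,68,-1).round())
for j in(.95,.6,.3,0): print('back',j,fing(t0+j,68,1).round())
print("ptr pre",fing(an(tip),46,1,gap=14).round())
for f in(0,.5,1): print(fing(an(tip)+f*(an(gr)-an(tip)),46,1).round())
E
```

```text
ax [0.5263222  0.07589393] knob [0.46490274 0.13450477] 0.08489746261049602 2.379589482384476 green [0.56190278 0.00138197] 0.08257124264567316 -1.1252979238375957 tip [0.5800711  0.05311709] 0.058375763051260326 -0.4008231775490843
yaw plate -0.20772913501736512 0.19679113716007973
pre [504. 151.]
0 [494. 140.]
0.3 [476. 128.]
0.6 [463. 109.]
0.95 [455.  85.]
back 0.95 [464.  41.]
back 0.6 [456.  65.]
back 0.3 [455.  85.]
back 0 [461. 105.]
ptr pre [583.  93.]
[578.  80.]
[576.  62.]
[566.  44.]
```

{"name": "drive_tool", "arguments": {
  "gripper": [0,0,0,0,0,0,0,0,0,0,0,0],
  "linear": [
    [40,0,0],
    [40,0,0],
    [40,0,0],
    [40,0,0],
    [0,-30,0],
    [0,-30,0],
    [0,-30,0],
    [0,-30,0],
    [0,-30,0],
    [0,-30,0],
    [0,0,0],
    [0,0,0]
  ],
  "twist": [
    [0,0,0.112],
    [0,0,0.112],
    [0,0,0.112],
    [0,0,0.11],
    [0,0,0],
    [0,0,0],
    [0,0,0],
    [0,0,0],
    [0,0,0],
    [0,0,0],
    [0,0,0],
    [0,0,0]
  ]
}}

```text
time_s: 1.35
tcp_pos: [0.4007, -0.295, 0.2314]
tool_rot: [3.141, 0.002, 0.0]
contact_force: [-0.0, 0.2, 0.4]
width: -0.0
gripper_force: 0.0
```

{"name": "drive_tool", "arguments": {
  "gripper": [0,0,0,0,0,0,0,0,0,0,0,0],
  "linear": [
    [30,-30,0],
    [30,-40,0],
    [20,-40,0],
    [20,-45,0],
    [9,-45,0],
    [0,-45,0],
    [0,-45,0],
    [0,-45,0],
    [0,-45,0],
    [0,-40,0],
    [0,-30,0],
    [0,0,0]
  ],
  "twist": [
    [0,0,0],
    [0,0,0],
    [0,0,0],
    [0,0,0],
    [0,0,0],
    [0,0,0],
    [0,0,0],
    [0,0,0],
    [0,0,0],
    [0,0,0],
    [0,0,0],
    [0,0,0]
  ]
}}

```text
time_s: 2.55
tcp_pos: [0.5111, 0.1576, 0.2311]
tool_rot: [-3.14, -0.005, -0.002]
contact_force: [0.3, -0.1, -0.7]
width: 0.0002
gripper_force: 0.0
```

{"name": "drive_tool", "arguments": {
  "gripper": [0,0,0,0,0,0,0,0],
  "linear": [
    [-4,5,30],
    [0,0,40],
    [0,0,40],
    [0,0,25],
    [0,0,15],
    [0,0,10],
    [0,0,6],
    [0,0,0]
  ],
  "twist": [
    [0,0,0],
    [0,0,0],
    [0,0,0],
    [0,0,0],
    [0,0,0],
    [0,0,0],
    [0,0,0],
    [0,0,0]
  ]
}}

```text
time_s: 3.35
tcp_pos: [0.5061, 0.149, 0.0649]
tool_rot: [3.141, -0.002, -0.001]
contact_force: [0.1, 0.3, 0.5]
width: 0.0001
gripper_force: 0.0
```

Run:
```python
from h import *
crop("side","pics/s1.png",220,160,200,150,4)
```

```text
(no output)
```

View pics/s1.png

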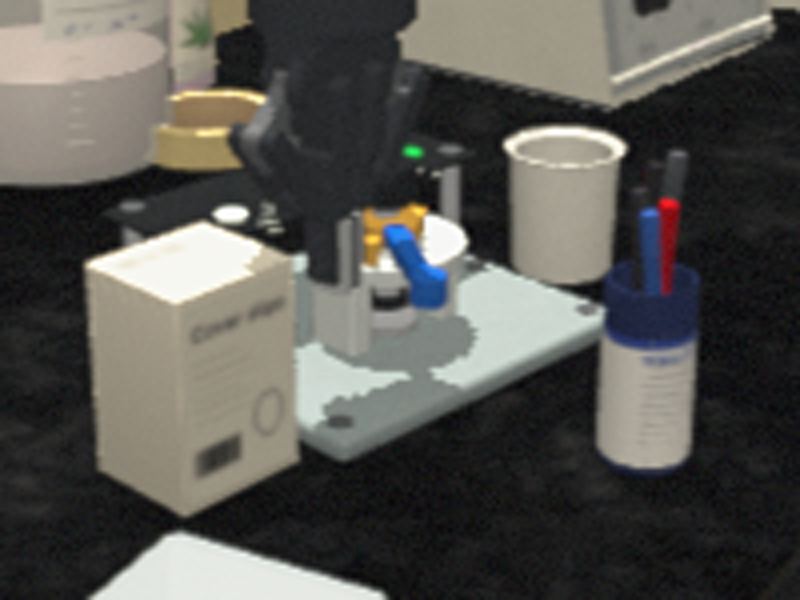

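The fingertips at crop (340,310) stand between the carton and the lever, clear of both. The lever knob is at (428,285). I'll push the arc now.

{"name": "drive_tool", "arguments": {
  "gripper": [0,0,0,0,0,0,0,0,0,0,0,0],
  "linear": [
    [-6,4,0],
    [-6,5,0],
    [-6,4,0],
    [-6,4,0],
    [-6,4,0],
    [-5,6,0],
    [-4,7,0],
    [-4,7,0],
    [-3,8,0],
    [-3,8,0],
    [-2,8,0],
    [0,0,0]
  ],
  "twist": [
    [0,0,0],
    [0,0,0],
    [0,0,0],
    [0,0,0],
    [0,0,0],
    [0,0,0],
    [0,0,0],
    [0,0,0],
    [0,0,0],
    [0,0,0],
    [0,0,0],
    [0,0,0]
  ]
}}

```text
time_s: 4.6
tcp_pos: [0.4528, 0.0834, 0.0649]
tool_rot: [3.141, -0.002, -0.005]
contact_force: [0.1, 0.3, 0.1]
width: 0.0002
gripper_force: 0.3
```

Run:
```python
from h import *
crop("top","pics/c2.png",205,135,200,150,4)
```

```text
(no output)
```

View pics/c2.png

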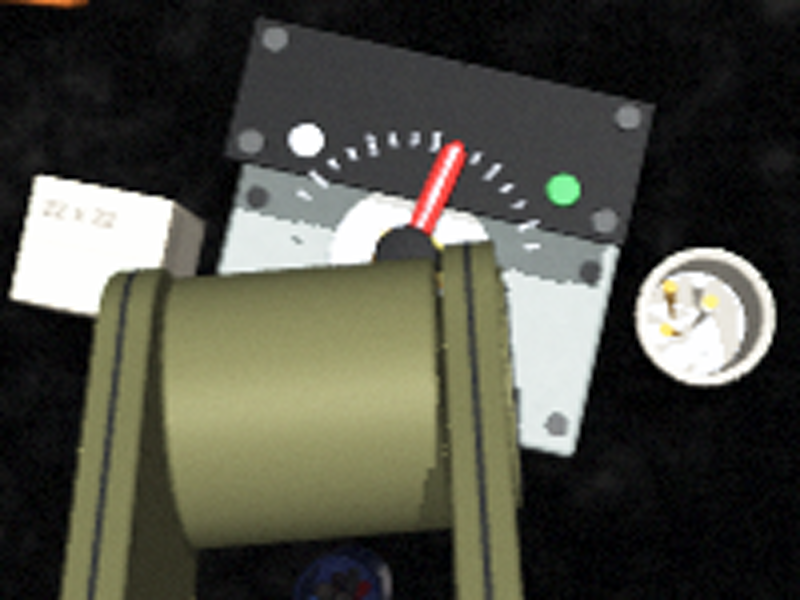

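The arm hides the lever from above; bystanders and pointer have not moved. I'll lift and look at the lever as I go over to the pointer.

{"name": "drive_tool", "arguments": {
  "gripper": [0,0,0,0,0,0,0,0,0],
  "linear": [
    [0,-4,0],
    [0,0,-30],
    [0,0,-45],
    [0,0,-40],
    [30,-6,0],
    [40,-6,0],
    [40,-6,0],
    [21,0,0],
    [0,0,0]
  ],
  "twist": [
    [0,0,0],
    [0,0,0],
    [0,0,0],
    [0,0,0],
    [0,0,0],
    [0,0,0],
    [0,0,0],
    [0,0,0],
    [0,0,0]
  ]
}}

```text
time_s: 5.55
tcp_pos: [0.5882, 0.1071, 0.1794]
tool_rot: [3.141, 0.0, 0.0]
contact_force: [0.5, -0.1, -0.5]
width: 0.0001
gripper_force: 0.0
```

Run:
```python
from h import *
im=camera("side"); cv2.imwrite("pics/s2.png",cv2.resize(cv2.cvtColor(im,cv2.COLOR_RGB2BGR)[160:310,220:420],None,fx=4,fy=4,interpolation=cv2.INTER_CUBIC))
for j in(.5,.7,.9,1.0,1.1):
    t=an(kn)+j; p=proj("side",[*(ax+.085*np.array([np.cos(t),np.sin(t)])),.069])[0]; print(j,((p-[220,160])*4).round())
```

```text
0.5 [505. 271.]
0.7 [528. 261.]
0.9 [544. 249.]
1.0 [549. 243.]
1.1 [553. 236.]
```

View pics/s2.png

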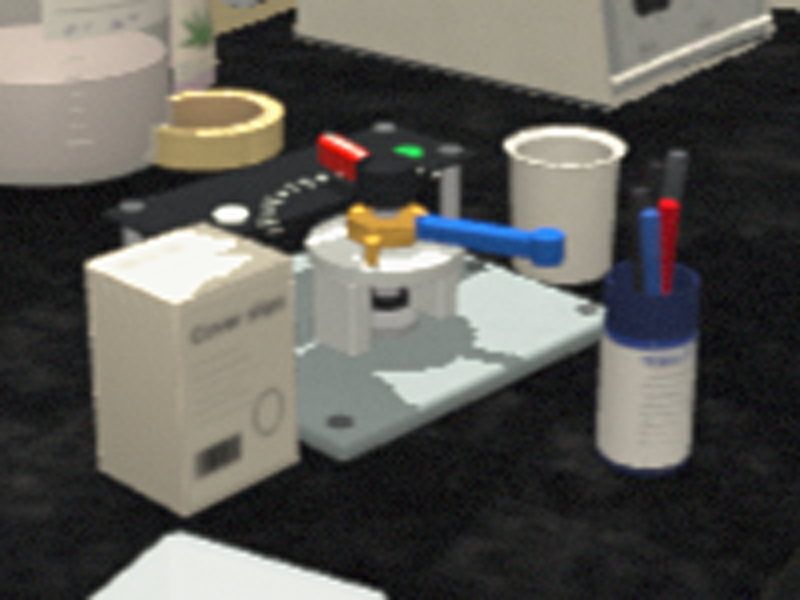

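The knob is at crop (547,246), so jam nut ≈ 0.95: well loosened. Now I'll lower beside the pointer and push it.

{"name": "drive_tool", "arguments": {
  "gripper": [0,0,0,0,0,0,0,0,0,0,0,0],
  "linear": [
    [0,0,35],
    [0,0,35],
    [0,0,20],
    [0,0,6],
    [-4,9,0],
    [-4,9,0],
    [-2,9,0],
    [-1,9,0],
    [-2,9,0],
    [-4,8,0],
    [-4,7,0],
    [0,0,0]
  ],
  "twist": [
    [0,0,0],
    [0,0,0],
    [0,0,0],
    [0,0,0],
    [0,0,0],
    [0,0,0],
    [0,0,0],
    [0,0,0],
    [0,0,0],
    [0,0,0],
    [0,0,0],
    [0,0,0]
  ]
}}

```text
time_s: 6.8
tcp_pos: [0.5638, 0.0453, 0.0843]
tool_rot: [3.141, -0.002, -0.001]
contact_force: [0.8, -0.5, 0.2]
width: -0.0001
gripper_force: 0.0
```

{"name": "drive_tool", "arguments": {
  "gripper": [0,0,0,0,0,0,0,0,0],
  "linear": [
    [5,-3,0],
    [0,0,-35],
    [0,0,-40],
    [0,0,-25],
    [-35,8,0],
    [-40,10,0],
    [-35,10,0],
    [0,3,0],
    [0,0,0]
  ],
  "twist": [
    [0,0,0],
    [0,0,0],
    [0,0,0],
    [0,0,0],
    [0,0,0],
    [0,0,0],
    [0,0,0],
    [0,0,0],
    [0,0,0]
  ]
}}

```text
time_s: 7.7
tcp_pos: [0.4598, 0.0186, 0.1847]
tool_rot: [3.141, -0.001, 0.002]
contact_force: [0.4, -0.6, 0.6]
width: -0.0001
gripper_force: 0.0
```

Run:
```python
from h import *
crop("top","pics/c3.png",205,135,200,150,4)
```

```text
(no output)
```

View pics/c3.png

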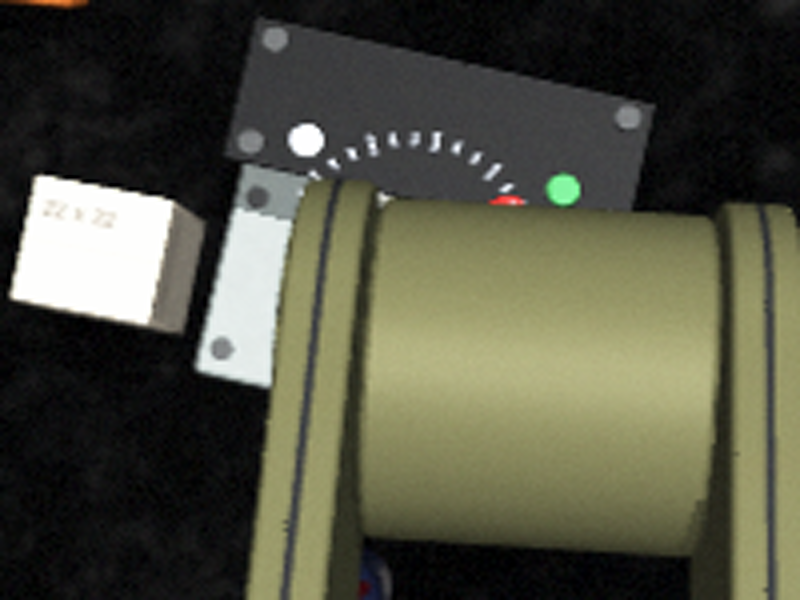

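The arm covers the pointer; only its tip shows at (508,200). I'll move aside for a clear look.

{"name": "drive_tool", "arguments": {
  "gripper": [0,0,0,0,0],
  "linear": [
    [-10,40,0],
    [-10,45,0],
    [-10,45,0],
    [0,20,0],
    [0,0,0]
  ],
  "twist": [
    [0,0,0],
    [0,0,0],
    [0,0,0],
    [0,0,0],
    [0,0,0]
  ]
}}

```text
time_s: 8.25
tcp_pos: [0.432, -0.1344, 0.1846]
tool_rot: [3.14, -0.006, 0.003]
contact_force: [0.3, 0.1, 1.2]
width: 0.0002
gripper_force: 0.0
```

Run:
```python
from h import *
crop("top","pics/c4.png",275,160,100,75,8)
```

```text
(no output)
```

View pics/c4.png

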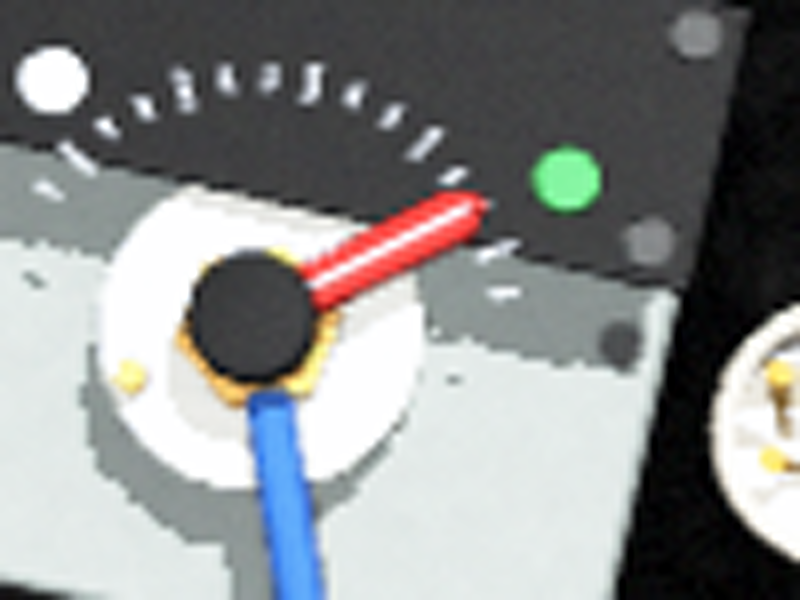

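The white line runs (312,285) to (470,207), the dot is at (567,180), and the lever points to (300,600). I'll compute the error with parallax.

Run:
```python
from h import *
D=lambda x,y,z:at("top",275+(x+.5)/8-.5,160+(y+.5)/8-.5,z)
a,b,g,c=D(312,285,.098),D(470,207,.098),D(567,180,.078),D(252,316,.102)
t=an(b); d=b-a; t2=np.arctan2(d[1],d[0]); tg=np.arctan2(*(g-c)[::-1])
print(c,ax,"ptr via axis",np.arctan2(*(b-c)[::-1]),"line",t2,"green",tg,an(gr), "lat mm",(np.sin(tg-t2)*np.hypot(*(g-c))*1e3))
l=D(300,600,.075);print("lever j",np.arctan2(*(l-c)[::-1])%(2*np.pi)-an(kn))
```

```text
[0.52643895 0.07601285] [0.5263222  0.07589393] ptr via axis -1.0896656014826762 line -1.1017456037499773 green -1.1240051068057144 -1.1252979238375957 lat mm -1.8329726374110382
lever j 0.9261621573779419
```

Lateral error is only about 2–3 mm. Now I'll take the lever home from its far side.

{"name": "drive_tool", "arguments": {
  "gripper": [0,0,0,0,0,0,0,0,0,0],
  "linear": [
    [8,-40,0],
    [8,-45,0],
    [10,-45,0],
    [4,-17,0],
    [0,0,0],
    [0,0,40],
    [0,0,40],
    [0,0,25],
    [0,0,14],
    [0,0,0]
  ],
  "twist": [
    [0,0,0],
    [0,0,0],
    [0,0,0],
    [0,0,0],
    [0,0,0],
    [0,0,0],
    [0,0,0],
    [0,0,0],
    [0,0,0],
    [0,0,0]
  ]
}}

```text
time_s: 9.3
tcp_pos: [0.458, 0.0159, 0.0633]
tool_rot: [-3.141, -0.0, 0.008]
contact_force: [1.6, 0.4, 0.1]
width: -0.0002
gripper_force: 0.0
```

{"name": "drive_tool", "arguments": {
  "gripper": [0,0,0,0,0,0,0,0,0,0,0,0],
  "linear": [
    [0,-8,0],
    [0,-9,0],
    [0,-9,0],
    [-2,-8,0],
    [-3,-8,0],
    [-2,-8,0],
    [-1,-8,0],
    [0,-8,0],
    [2,-7,0],
    [2,-7,0],
    [2,-5,0],
    [0,0,0]
  ],
  "twist": [
    [0,0,0],
    [0,0,0],
    [0,0,0],
    [0,0,0],
    [0,0,0],
    [0,0,0],
    [0,0,0],
    [0,0,0],
    [0,0,0],
    [0,0,0],
    [0,0,0],
    [0,0,0]
  ]
}}

```text
time_s: 10.5
tcp_pos: [0.4573, 0.1015, 0.065]
tool_rot: [-3.141, -0.0, 0.002]
contact_force: [0.0, -0.2, 0.3]
width: -0.0001
gripper_force: 0.4
```

{"name": "drive_tool", "arguments": {
  "gripper": [0,0,0,0],
  "linear": [
    [2,-2,0],
    [2,-2,0],
    [1.5,-1.5,0],
    [0,0,0]
  ],
  "twist": [
    [0,0,0],
    [0,0,0],
    [0,0,0],
    [0,0,0]
  ]
}}

```text
time_s: 10.9
tcp_pos: [0.462, 0.1064, 0.0649]
tool_rot: [-3.141, 0.001, 0.004]
contact_force: [-3.5, -0.3, 0.5]
width: -0.0
gripper_force: 1.5
```

{"name": "drive_tool", "arguments": {
  "gripper": [0,0,0],
  "linear": [
    [1.5,-1.5,0],
    [1,-1,0],
    [0,0,0]
  ],
  "twist": [
    [0,0,0],
    [0,0,0],
    [0,0,0]
  ]
}}

```text
time_s: 11.2
tcp_pos: [0.4655, 0.1088, 0.0651]
tool_rot: [-3.142, 0.0, 0.001]
contact_force: [-5.0, -0.5, -0.0]
width: -0.0002
gripper_force: 1.4
```

{"name": "drive_tool", "arguments": {
  "gripper": [0,0,0],
  "linear": [
    [1.5,-1.5,0],
    [1,-1,0],
    [0,0,0]
  ],
  "twist": [
    [0,0,0],
    [0,0,0],
    [0,0,0]
  ]
}}

```text
time_s: 11.5
tcp_pos: [0.4657, 0.1096, 0.0649]
tool_rot: [3.138, 0.002, -0.008]
contact_force: [-6.4, -6.7, 4.3]
width: -0.0
gripper_force: 5.1
```

The force rose and the TCP stopped, so this is the hard stop. I'll back off, rise and move clear.

{"name": "drive_tool", "arguments": {
  "gripper": [0,0,0,0,0,0,0,0,0,0,0],
  "linear": [
    [-5,5,0],
    [-3,5,0],
    [0,0,-35],
    [0,0,-45],
    [0,0,-45],
    [-6,40,0],
    [-6,45,0],
    [-6,45,0],
    [-5,45,0],
    [0,50,0],
    [0,0,0]
  ],
  "twist": [
    [0,0,0],
    [0,0,0],
    [0,0,0],
    [0,0,0],
    [0,0,0],
    [0,0,0],
    [0,0,0],
    [0,0,0],
    [0,0,0],
    [0,0,0],
    [0,0,0]
  ]
}}

```text
time_s: 12.6
tcp_pos: [0.4393, -0.1305, 0.1914]
tool_rot: [3.137, -0.011, 0.009]
contact_force: [0.6, 0.1, 0.4]
width: -0.0001
gripper_force: 0.0
```

Run:
```python
from h import *
crop("top","pics/c5.png",205,135,200,150,4)
```

```text
(no output)
```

View pics/c5.png

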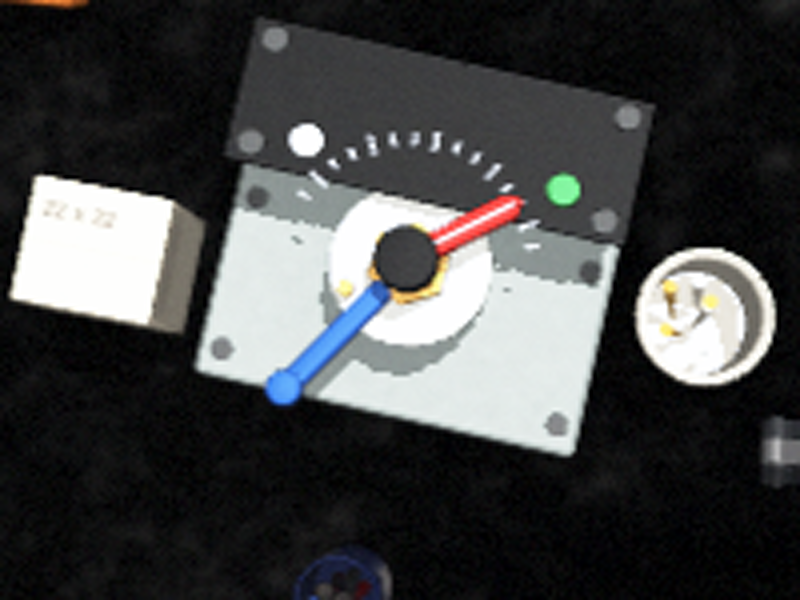

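The knob is home at (283,388) and the pointer tip is at (520,201), unmoved and on the green dot. Carton, beaker and cup are where they were, so I'm handing in.

```bash
python3 -c "
from bench import bot
print(bot.close_job())"
```

```text
the job is handed in; nothing more can be done
None
```

I handed the job in at about 12.6 s of the 64 s: the nut is back at its hard stop, the pointer rests about 2–3 mm from the green dot's centre line (8 mm allowed), and cup, carton and beaker look unmoved in the last picture; the hand-in returned no verdict.

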